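# Put the lathe formers back in size order

## Task

Put the three stacked lathe formers back into the green tray with the two already there, so that all five stand flat, spigot up, in one straight row along the middle of the tray, in order of size from the smallest at one end to the largest at the other (either way round). The two in the tray stand too close together, so shift them along to make room; set the formers down rather than dropping them, knock none over, and leave the finished bowl where it is.

Things in the scene. Friction and masses are not known exactly. Their poses are not given: they have to be found in the camera images.
- pad52: orange former (a solid round chucking pad): disc 52 mm in diameter and 20 mm thick below, with a spigot 30 mm in diameter and 32 mm high standing on its middle, to grip; 52 mm high in all, 80 g give or take a third. Top of the stack of three at the start. Origin at the centre of its underside, z up along the spigot; round, so its yaw means nothing
- pad64: white former (a solid round chucking pad): disc 64 mm in diameter and 20 mm thick below, with a spigot 30 mm in diameter and 32 mm high standing on its middle, to grip; 52 mm high in all, 110 g give or take a third. Already in the tray at the start, next to the wooden one, on either side of it. Origin at the centre of its underside, z up along the spigot; round, so its yaw means nothing
- pad76: blue former (a solid round chucking pad): disc 76 mm in diameter and 20 mm thick below, with a spigot 30 mm in diameter and 32 mm high standing on its middle, to grip; 52 mm high in all, 140 g give or take a third. Middle of the stack at the start. Origin at the centre of its underside, z up along the spigot; round, so its yaw means nothing
- pad88: tan wooden former (a solid round chucking pad): disc 88 mm in diameter and 20 mm thick below, with a spigot 30 mm in diameter and 32 mm high standing on its middle, to grip; 52 mm high in all, 170 g give or take a third. Already in the tray at the start, next to the white one, on either side of it. Origin at the centre of its underside, z up along the spigot; round, so its yaw means nothing
- pad100: black former (a solid round chucking pad): disc 100 mm in diameter and 20 mm thick below, with a spigot 30 mm in diameter and 32 mm high standing on its middle, to grip; 52 mm high in all, 220 g give or take a third. Bottom of the stack at the start, on the bench. Origin at the centre of its underside, z up along the spigot; round, so its yaw means nothing
- tray: long green sheet-steel trough for the formers, fixed to the bench. Inside 440 mm long and 108 mm wide, flat floor 12 mm above the bench; walls 6 mm thick, the long ones up to 27 mm and the two end ones up to 32 mm above the bench. The five formers together measure 380 mm, so a full row has 60 mm to spare. Origin on the bench under the centre of the trough, y along its length, x across it, z up
- bowl: finished steel bowl standing loose on the bench, to be left alone: 110 mm across the rim, 48 mm high; origin at the centre of its underside
Not all that is in view belongs to the job. What is shaped like the pad64 but pink or yellow is not meant.

How it is judged:
By the outcome, as a careful person would: the job done as asked, in the order asked, and still so for the second after the job is handed in, with the robot touching nothing.
It also fails if it takes over 96 s, if anything falls off the work surface, if the arm or the gripper's body presses on something with over 40 N, if the wrist force passes 120 N, or if a joint passes its speed limit or range.

## Robot

A 7-joint arm with a two-finger parallel gripper is mounted at the origin on the work surface. World frame = base frame: x ahead of the robot, y to its left, z up, the work surface at z = 0. Lengths are in mm, angles in rad, forces in N, time in s.
With the tool pointing down it reaches from about 400 to 850 mm from the base axis. Payload 10.4 kg.
Tool frame: the origin (TCP) lies midway between the tips of the shut fingers; the grasp point (between the pads) lies behind it (env.grasp_offset is the z of the grasp point in the tool frame, in mm); z points along the fingers, y is the line along which they close (so a half turn about z gives the same grasp; the last joint's range is limited). The gripper opens to 87 mm and grips with 3 to 60 N. Pads are 19 mm wide; open, the fingers measure 117 mm over their backs; the gripper's body (75 mm by 190 mm) begins 51 mm behind the grasp point.
Start: joints at [-1.17, 0.332, -0.065, 1.46, 0.022, 1.35, -0.088], TCP at [257.007, 569.736, 222.576] pointing down, gripper open.
Joint ranges: [-2.6, 2.6], [-0.5, 2.12], [-1.47, 1.34], [0.16, 2.42], [-1.27, 4.41], [0.06, 2.06], [-2.6, 2.6]. Speed limits (rad/s): [2.22, 2.22, 2.79, 2.79, 3.14, 3.14, 3.14].

## Interface

Orientations are given as a unit quaternion [w, x, y, z].
In Python, from bench import env gives the robot as it stands.
- The arm moves only by the tool step_arm, never from a script. Its argument "series" is text: rows parted by semicolons, each of 4 numbers parted by spaces: the shift along the world's x, y, z each as a share of 0.8 m, from -1 to 1, then the turn about the world's z as a share of pi/2 rad, from -1 to 1. A call has 1 to 20 rows; each row is the pose to reach, as a shift and turn from the pose commanded when the call began; what a row does not reach only later rows make up. A row lasts 1/10 s, in which the tool goes at most 50 mm and 8.59 degrees, less where a joint would pass 70% of its speed; a pose out of reach is approached as far as the arm can. A call with a number of a shift or a turn outside -1 to 1 is refused whole. A call with a gripper value outside its range is refused whole. "hand" is the opening, from -1 (shut) to 1 (fully open), set as the call begins (left out, the last holds). The fingers move at their own pace and stop on an object; "squeeze" is the grip in N (left out, the last holds). Time passes only in rows, so rows that repeat a pose let the fingers close. It gives the time, the measured TCP pose, the force, the opening and the grip force at its end, in the units of the state.
- env.state(): the state, without advancing time (a new reading comes with each control period).
- env.read_camera(name): name is "side" or "top" or "wrist"; returns (picture, depth): 384x512x3 uint8, red, green, blue; 384x512 float32, mm along the optical axis (not along the pixel's ray), 0 where there is no reading.
- env.camera_params(name): a dict with "K" (3x3 intrinsics, pixels), "rvec" (rotation vector, rad) and "tvec" (3), from world to camera coordinates, as OpenCV has them. Camera axes: x right, y down, z forward; pixel columns grow to the right and rows downward; lengths in mm; the calibration is good to about 2 mm. A picture is of the moment at which its call begins: read the wrist's pose just before it. camera_params takes no time and is no camera call; for the wrist camera it gives the pose at the moment of the call.
- env.sign_off(): hands the job in; it is judged then, once.
The state is a dict: "time_s": time; "qpos": joint angles; "qd": joint speeds; "joint_efforts": joint torques, N m; "eef_pos": TCP position; "eef_rot": TCP orientation; "wrist_force": force on the tool from outside, world axes, zero at the start; "ft_torque": the same for the moment, N m; "gripper_width": finger opening in mm; "finger_force": force on a finger pad.
Only numpy, scipy, OpenCV 4.12 (cv2) and the standard library are available. Lean on these libraries where they do the work, as an engineer would, in place of code of your own. Each camera call takes 0.05 s, during which the arm holds its last target. There are 200 camera calls.

## Working session

There is one attempt and no reset: what is moved stays moved. The work goes in short steps, Python scripts to look and compute and a tool call to move; the robot and the scene stay as the last step left them, time stands still between calls to the robot, and variables do not carry over. Pictures are saved under pics/ and viewed, at most 14 in all, crops included, and the job is handed in when it is done.

Besides the shell and the picture viewer there is one more tool, called after "Request:" as name(argument=value, ...), one argument or row to a line, values as JSON. step_arm: Moves the arm, as the interface text tells. Its arguments: {"type":"object","properties":{"series":{"type":"string"},"hand":{"type":"number"},"squeeze":{"type":"number"}},"required":["series"]}

```bash
mkdir -p pics; cat > h.py <<'E'
import numpy as np, cv2
from bench import env
def grab(name,fn=None):
    p=env.camera_params(name); im,d=env.read_camera(name)
    if fn: cv2.imwrite('pics/'+fn,cv2.cvtColor(im,cv2.COLOR_RGB2BGR))
    return p,im,d
def pts(p,d):
    K=np.array(p['K']);R=cv2.Rodrigues(np.array(p['rvec'],float))[0];t=np.array(p['tvec'],float).ravel()
    v,u=np.mgrid[:d.shape[0],:d.shape[1]]
    c=np.stack([(u-K[0,2])/K[0,0]*d,(v-K[1,2])/K[1,1]*d,d],-1)
    return (c-t)@R
def ray(p,u,v,z):
    K=np.array(p['K']);R=cv2.Rodrigues(np.array(p['rvec'],float))[0];t=np.array(p['tvec'],float).ravel()
    o=-R.T@t; r=R.T@np.linalg.inv(K)@np.array([u,v,1.]); return o+r*(z-o[2])/r[2]
E
python3 - <<'E'
from h import *
print(env.grasp_offset, env.state())
for n in ['top','side','wrist']:
    p,im,d=grab(n,n+'0.png'); X=pts(p,d); np.savez(n+'0.npz',im=im,d=d,X=X)
    R=cv2.Rodrigues(np.array(p['rvec'],float))[0]; print(n,-R.T@np.array(p['tvec']).ravel(),R[2],p['K'][0][0],(d>0).mean())
a=cv2.imread('pics/top0.png');b=cv2.imread('pics/side0.png')
cv2.imwrite('pics/both.png',cv2.resize(np.vstack([a,b]),None,fx=.78,fy=.78))
E
```

```text
-18.700000000000003 {'time_s': 0.0, 'qpos': array([-1.16961853,  0.33282966, -0.06468526,  1.46095715,  0.02158178,
        1.34987274, -0.08852915]), 'qd': array([-2.35398102e-04, -1.42077678e-03,  1.43289194e-03,  8.64914970e-06,
       -7.10542359e-04,  1.29698027e-03,  1.41615243e-03]), 'joint_efforts': array([-3.42747071e-04, -6.23283434e+01,  2.42859236e-02, -3.89876318e+01,
       -6.12948881e-02,  4.02751495e-02,  1.15424359e-04]), 'eef_pos': array([256.8536552 , 569.35950671, 221.77268839]), 'eef_rot': array([-1.19092223e-04,  2.10319474e-01,  9.77632471e-01, -6.75748405e-04]), 'wrist_force': array([-0.3488364 ,  0.60392944, -0.55639401]), 'ft_torque': array([-0.00365205,  0.01921304, -0.00738642]), 'finger_force': 0.0, 'gripper_width': 87.17486370051404}
top [515.95801353 -11.25400516 844.33379167] [ 0.08921262 -0.00209938 -0.99601039] 365.14198141483564 0.9958546956380209
side [ 318.45162953 -451.479445    576.69360039] [ 0.41469636  0.62336254 -0.66290728] 389.1293170015144 0.9961649576822916
wrist [180.95349341 603.30284946 383.98638608] [ 0.27384488 -0.12493453 -0.95362484] 291.0769216982781 0.9962056477864584
```

View pics/top0.png

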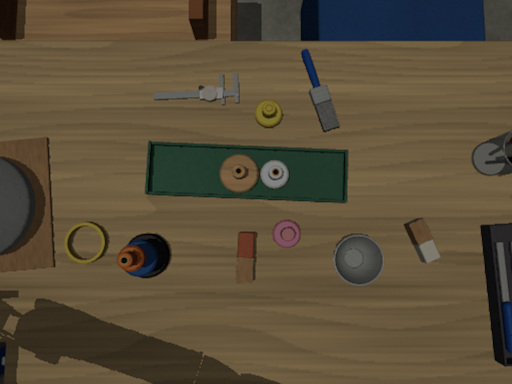

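View pics/side0.png

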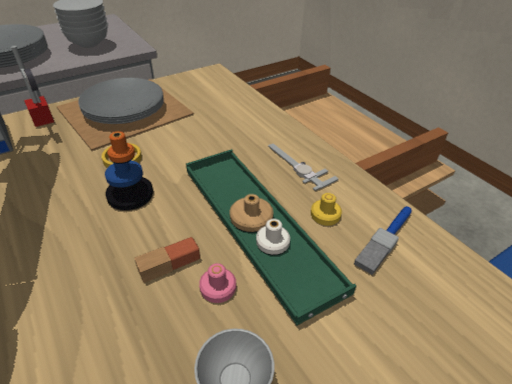

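The top view shows the tray at cols 147-347, rows 143-200. The wooden former is at about (239,172), the white at (275,174), the stack at about (125-150,257), and the bowl at (359,260). The side view shows the stack upright near (125,165).

```bash
python3 - <<'E'
from h import *
for n in ['top','side']:
    Z=np.load(n+'0.npz'); im,X=Z['im'],Z['X']; hsv=cv2.cvtColor(im,cv2.COLOR_RGB2HSV).astype(int); H,S,V=[hsv[...,i] for i in range(3)]
    r=lambda x,y,w:(abs(X[...,0]-x)<w)&(abs(X[...,1]-y)<w)
    z=X[...,2]
    print(n)
    # tray: green
    g=(H>60)&(H<90)&(S>90)&(z<60)&(z>-10)&(V>25)
    n_,lab,st,_=cv2.connectedComponentsWithStats(g.astype(np.uint8)); g=lab==1+st[1:,4].argmax()
    fl=g&(z<19); rim=g&(z>22)
    print('green',g.sum(),'floor z',np.median(z[fl]),'rim z p50/95',np.percentile(z[rim],[50,95]))
    rect=cv2.minAreaRect(X[g][:,:2].astype(np.float32)); print(' rect all',rect)
    print(' floor rect',cv2.minAreaRect(X[fl][:,:2].astype(np.float32)))
    # elevated clusters
    for nm,zl,zh in [('52tops',56,72),('stk0',42,60),('stk1',96,112),('stk top',148,166),('disc tray',28,38),('disc1',66,80),('disc2',118,130)]:
        m=((z>zl)&(z<zh)).astype(np.uint8); k,lab,st,c=cv2.connectedComponentsWithStats(m)
        for i in range(1,k):
            if 15<st[i,4]<3000:
                P=X[lab==i]; 
                if 250<P[:,0].mean()<750 and abs(P[:,1].mean())<450:
                    (cx,cy),rr=cv2.minEnclosingCircle(P[:,:2].astype(np.float32)); print(nm,st[i,4],'med',np.median(P,0).round(1),'circ',round(cx,1),round(cy,1),round(rr,1),im[lab==i].mean(0).round())
E
```

```text
top
green 8164 floor z 12.777901851600632 rim z p50/95 [27.40997063 33.35905885]
 rect all ((626.4027099609375, 3.870819091796875), (449.305419921875, 118.13499450683594), 87.36627960205078)
 floor rect ((625.1934204101562, 2.712738037109375), (441.06597900390625, 114.66409301757812), 87.38390350341797)
52tops 150 med [624.3  20.5  64.7] circ 624.6 20.4 14.8 [96. 75. 49.]
52tops 148 med [622.2 -59.1  64.3] circ 622.1 -59.5 14.9 [104. 100.  91.]
52tops 186 med [445.1 203.   70.1] circ 439.4 227.3 37.7 [11. 22. 38.]
stk0 153 med [489.2 -85.6  52. ] circ 487.9 -85.8 15.0 [114.  74.  78.]
stk0 433 med [ 428.5 -251.4   47.7] circ 432.8 -237.7 54.7 [77. 76. 72.]
stk top 215 med [445.7 227.2 156.7] circ 444.9 228.2 15.0 [91. 55. 28.]
disc tray 169 med [637.  224.9  32.3] circ 637.1 223.8 59.3 [27. 45. 34.]
disc tray 171 med [ 621.7 -219.3   32.2] circ 618.1 -213.7 59.4 [45. 59. 43.]
disc tray 999 med [622.4  20.7  32.5] circ 624.4 20.7 43.8 [106.  83.  56.]
disc tray 450 med [618.2 -57.7  32.3] circ 622.3 -59.3 31.7 [116. 118. 115.]
disc tray 719 med [ 474.4 -389.    32.8] circ 473.1 -390.0
[... 1458 characters left out ...]
7 59.0 [43. 68. 53.]
disc tray 34 med [439.7 215.7  30.8] circ 440.6 222.3 13.7 [11. 10. 12.]
disc tray 803 med [615.    9.3  32.2] circ 624.0 20.4 44.1 [165. 132.  92.]
disc tray 455 med [612.6 -70.2  32.1] circ 622.3 -60.2 32.0 [191. 187. 176.]
disc tray 1030 med [433.    5.1  32.4] circ 437.8 6.2 57.0 [154. 103.  72.]
disc tray 61 med [481.9 -97.5  32.7] circ 485.7 -89.9 13.6 [107.  59.  72.]
disc tray 298 med [ 615.4 -220.    31.8] circ 617.7 -220.3 59.9 [47. 77. 61.]
disc tray 542 med [ 455.8 -206.5   32.9] circ 434.2 -235.9 48.1 [108. 109. 107.]
disc1 545 med [435.3 215.   72.3] circ 440.8 228.3 38.4 [30. 52. 86.]
disc2 246 med [442.2 215.3 123.8] circ 445.3 228.4 26.2 [140.  72.  31.]
```

Both views agree. The stack is upright at about (445,228) with its top at 156. The white is at (622.2,-59.3) and the wood at (624.2,20.6), both with tops at 64. The tray centre is about (627,2.8), turned 2.5°. Planned row in world coordinates:

| Former | x | y |
|---|---|---|
| 52 | 618.8 | -181 |
| 64 | 621.8 | -113 |
| 76 | 625.4 | -33 |
| 88 | 629.5 | 59 |
| 100 | 634 | 162.6 |

I'll start with the white former.

Request:
step_arm(
  series="0.4565 -0.7863 0 -0.73;0.4565 -0.7863 0 -0.73;0.4565 -0.7863 0 -0.73;0.4565 -0.7863 0 -0.73;0.4565 -0.7863 0 -0.73;0.4565 -0.7863 0 -0.73;0.4565 -0.7863 0 -0.73;0.4565 -0.7863 0 -0.73;0.4565 -0.7863 0 -0.73;0.4565 -0.7863 0 -0.73;0.4565 -0.7863 0 -0.73;0.4565 -0.7863 0 -0.73;0.4565 -0.7863 0 -0.73;0.4565 -0.7863 0 -0.73;0.4565 -0.7863 0 -0.73;0.4565 -0.7863 0 -0.73;0.4565 -0.7863 0 -0.73;0.4565 -0.7863 0 -0.73;0.4565 -0.7863 0 -0.73;0.4565 -0.7863 0 -0.73",
  hand=1,
  squeeze=20,
)

```text
time_s: 2.15
eef_pos: [622.1, -58.2, 222.8]
eef_rot: [-0.0, 0.706, 0.708, 0.0]
wrist_force: [-0.6, 0.2, 0.3]
gripper_width: 87.2
finger_force: 0.0
```

Request:
step_arm(
  series="0 0 -0.05 0;0 0 -0.1 0;0 0 -0.14 0;0 0 -0.18 0;0 0 -0.2 0;0 0 -0.215 0;0 0 -0.225 0;0 0 -0.2295 0;0 0 -0.2295 0;0 0 -0.2295 0",
)

```text
time_s: 3.15
eef_pos: [622.8, -59.4, 39.9]
eef_rot: [0.0, 0.707, 0.707, 0.001]
wrist_force: [0.5, -0.0, 0.6]
gripper_width: 87.3
finger_force: 0.0
```

```bash
python3 - <<'E'
from h import *
a=grab('side')[1]; b=grab('wrist')[1]
cv2.imwrite('pics/g1.png',cv2.cvtColor(np.hstack([cv2.resize(a[150:330,160:400],(400,300)),cv2.resize(b,(400,300))]),cv2.COLOR_RGB2BGR))
E
```

```text
(no output)
```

View pics/g1.png

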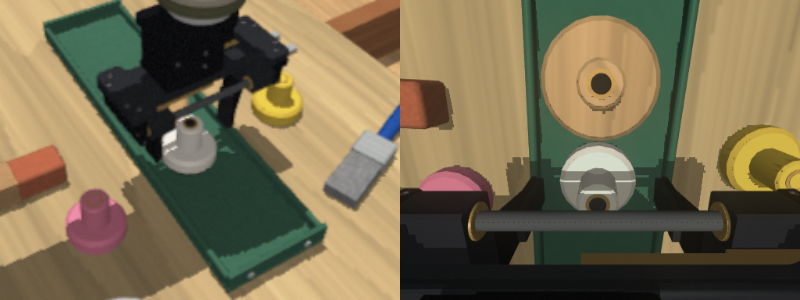

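The fingers straddle the white spigot at about (190,130) in the left view. I'll close and lift slightly.

Request:
step_arm(
  series="0 0 0 0;0 0 0 0;0 0 0 0;0 0 0 0;0 0 0 0;0 0 0 0;0 0 0 0;0 0 0 0;0 0 0.01 0;0 0 0.02 0;0 0 0.02 0",
  hand=-1,
)

```text
time_s: 4.35
eef_pos: [623.2, -59.4, 56.7]
eef_rot: [0.001, 0.707, 0.707, 0.001]
wrist_force: [0.8, 0.6, -2.1]
gripper_width: 29.5
finger_force: 20.0
```

Request:
step_arm(
  series="-0.0015 -0.02 0 0;-0.0015 -0.04 0 0;-0.0015 -0.06 0 0;-0.0015 -0.0673 0 0;-0.0015 -0.0673 -0.006 0;-0.0015 -0.0673 -0.012 0;-0.0015 -0.0673 -0.016 0;-0.0015 -0.0673 -0.018 0;-0.0015 -0.0673 -0.0195 0;-0.0015 -0.0673 -0.0195 0;-0.0015 -0.0673 -0.0195 0",
)

```text
time_s: 5.45
eef_pos: [621.1, -113.0, 39.5]
eef_rot: [0.0, 0.707, 0.707, 0.0]
wrist_force: [0.2, 0.5, -0.7]
gripper_width: 29.6
finger_force: 20.0
```

Request:
step_arm(
  series="0 0 0 0;0 0 0 0;0 0 0 0;0 0 0 0;0 0 0 0;0 0 0 0;0 0 0.02 0;0 0 0.06 0;0 0 0.1 0;0 0.05 0.12 0;0 0.1 0.12 0;0 0.13 0.12 0;0 0.16 0.12 0;0.0025 0.1673 0.12 0;0.0025 0.1673 0.12 0",
  hand=1,
)

```text
time_s: 6.95
eef_pos: [623.4, 21.3, 136.2]
eef_rot: [0.0, 0.706, 0.708, 0.0]
wrist_force: [-0.4, -0.3, 0.3]
gripper_width: 87.2
finger_force: 0.0
```

Request:
step_arm(
  series="0.0015 0 -0.04 0;0.0015 0 -0.08 0;0.0015 0 -0.1 0;0.0015 0 -0.112 0;0.0015 0 -0.118 0;0.0015 0 -0.1205 0;0.0015 0 -0.1205 0;0.0015 0 -0.1205 0",
)

```text
time_s: 7.75
eef_pos: [624.8, 20.7, 39.9]
eef_rot: [0.0, 0.707, 0.707, 0.001]
wrist_force: [-0.1, -0.1, 0.0]
gripper_width: 87.2
finger_force: 0.0
```

Request:
step_arm(
  series="0 0 0 0;0 0 0 0;0 0 0 0;0 0 0 0;0 0 0 0;0 0 0 0;0 0 0 0;0 0 0 0;0 0 0.01 0;0 0 0.02 0;0 0 0.02 0",
  hand=-1,
)

```text
time_s: 8.85
eef_pos: [625.1, 20.7, 56.6]
eef_rot: [0.001, 0.707, 0.707, 0.001]
wrist_force: [-0.1, -0.7, -2.2]
gripper_width: 29.3
finger_force: 20.0
```

Request:
step_arm(
  series="0.002 0.015 0 0;0.004 0.03 0 0;0.0062 0.0478 0 0;0.0062 0.0478 0 0;0.0062 0.0478 -0.006 0;0.0062 0.0478 -0.012 0;0.0062 0.0478 -0.016 0;0.0062 0.0478 -0.018 0;0.0062 0.0478 -0.0195 0;0.0062 0.0478 -0.0195 0;0.0062 0.0478 -0.0195 0",
)

```text
time_s: 9.95
eef_pos: [629.3, 58.8, 39.5]
eef_rot: [0.0, 0.707, 0.707, 0.0]
wrist_force: [0.5, -0.7, -1.8]
gripper_width: 29.2
finger_force: 20.0
```

Request:
step_arm(
  series="0 0 0 0;0 0 0 0;0 0 0 0;0 0 0 0;0 0 0 0;0 0 0 0;0 0 0.02 0;0 0 0.06 0;0 0 0.12 0;0 0 0.18 0;0 0 0.22 0;-0.05 0.05 0.23 0;-0.1 0.1 0.23 0;-0.15 0.15 0.23 0;-0.2 0.2 0.23 0;-0.23 0.21 0.23 0;-0.23 0.21 0.23 0;-0.23 0.21 0.23 0",
  hand=1,
)

```text
time_s: 11.75
eef_pos: [444.7, 227.6, 224.7]
eef_rot: [0.0, 0.706, 0.708, 0.001]
wrist_force: [0.0, -0.9, -0.1]
gripper_width: 86.9
finger_force: 0.0
```

Request:
step_arm(
  series="0 0.0014 -0.04 0;0 0.0014 -0.07 0;0 0.0014 -0.09 0;0 0.0014 -0.1 0;0 0.0014 -0.108 0;0 0.0014 -0.113 0;0 0.0014 -0.1155 0;0 0.0014 -0.1155 0;0 0.0014 -0.1155 0",
)

```text
time_s: 12.65
eef_pos: [445.4, 228.2, 131.4]
eef_rot: [0.0, 0.707, 0.707, 0.0]
wrist_force: [0.2, -0.4, -0.0]
gripper_width: 87.4
finger_force: 0.0
```

```bash
python3 - <<'E'
from h import *
a=grab('side')[1]; b=grab('top')[1]
cv2.imwrite('pics/g2.png',cv2.cvtColor(np.hstack([cv2.resize(a[80:260,50:290],(400,300)),cv2.resize(b[100:340,40:360],(400,300))]),cv2.COLOR_RGB2BGR))
E
```

```text
(no output)
```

View pics/g2.png

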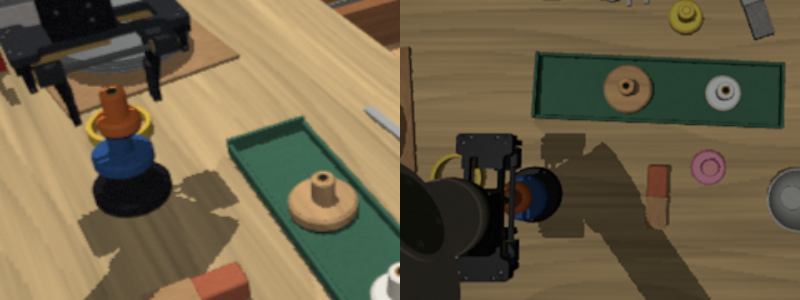

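The fingers straddle the orange spigot, at (113,100) in the left view. White and wood stand as placed.

Request:
step_arm(
  series="0 0 0 0;0 0 0 0;0 0 0 0;0 0 0 0;0 0 0 0;0 0 0 0;0 0 0 0;0 0 0 0;0 0 0.01 0;0 0 0.025 0;0 0 0.05 0;0 0 0.06 0;0 0 0.06 0",
  hand=-1,
)

```text
time_s: 14.05
eef_pos: [446.0, 228.5, 180.6]
eef_rot: [0.0, 0.707, 0.707, 0.002]
wrist_force: [0.8, 0.3, -0.7]
gripper_width: 29.3
finger_force: 20.0
```

Request:
step_arm(
  series="0.01 -0.024 0 0;0.025 -0.059 0 0;0.043 -0.102 0 0;0.064 -0.15 0 0;0.085 -0.2 0 0;0.106 -0.25 0 0;0.127 -0.3 0 0;0.149 -0.35 0 0;0.17 -0.4 0 0;0.19 -0.447 0 0;0.205 -0.483 0 0;0.213 -0.502 0 0;0.217 -0.5113 0 0;0.217 -0.5113 -0.04 0;0.217 -0.5113 -0.08 0;0.217 -0.5113 -0.11 0;0.217 -0.5113 -0.13 0;0.217 -0.5113 -0.145 0;0.217 -0.5113 -0.155 0;0.217 -0.5113 -0.155 0",
)

```text
time_s: 16.05
eef_pos: [618.6, -180.7, 54.5]
eef_rot: [-0.0, 0.707, 0.707, -0.0]
wrist_force: [-1.0, -0.9, 0.1]
gripper_width: 29.5
finger_force: 20.0
```

Request:
step_arm(
  series="0 0 -0.006 0;0 0 -0.011 0;0 0 -0.015 0;0 0 -0.018 0;0 0 -0.0195 0;0 0 -0.0195 0;0 0 -0.0195 0",
)

```text
time_s: 16.75
eef_pos: [618.9, -181.0, 39.5]
eef_rot: [0.0, 0.707, 0.707, 0.0]
wrist_force: [-0.1, 0.9, -0.3]
gripper_width: 29.4
finger_force: 20.0
```

Request:
step_arm(
  series="0 0 -0.0008 0;0 0 -0.0008 0",
)

```text
time_s: 16.95
eef_pos: [618.9, -181.0, 39.2]
eef_rot: [0.0, 0.707, 0.707, 0.0]
wrist_force: [-1.6, 1.5, 4.5]
gripper_width: 29.4
finger_force: 20.0
```

Request:
step_arm(
  series="0 0 0 0;0 0 0 0;0 0 0 0;0 0 0 0;0 0 0 0;0 0 0.02 0;0 0 0.06 0;0 0 0.12 0;0 0 0.163 0;-0.05 0.115 0.163 0;-0.1 0.23 0.163 0;-0.15 0.345 0.163 0;-0.2 0.46 0.163 0;-0.223 0.5119 0.163 0;-0.223 0.5119 0.163 0;-0.223 0.5119 0.163 0;-0.223 0.5119 0.163 0;-0.223 0.5119 0.163 0;-0.223 0.5119 0.163 0;-0.223 0.5119 0.163 0",
  hand=1,
)

```text
time_s: 18.95
eef_pos: [440.3, 229.0, 170.1]
eef_rot: [0.0, 0.706, 0.708, 0.001]
wrist_force: [0.7, -0.0, -0.2]
gripper_width: 87.1
finger_force: 0.0
```

```bash
cat > m.py <<'E'
from h import *
import sys
fn,bands=sys.argv[1],[tuple(map(float,b.split(','))) for b in sys.argv[2:]]
ims=[]
for n in ['top','side','wrist']:
    p,im,d=grab(n); X=pts(p,d); z=X[...,2]; ims.append(cv2.resize(im,(267,200)))
    for zl,zh in bands:
        k,lab,st,c=cv2.connectedComponentsWithStats(((z>zl)&(z<zh)).astype(np.uint8))
        for i in range(1,k):
            P=X[lab==i]
            if 60<st[i,4]<9000 and 380<P[:,0].mean()<700 and abs(P[:,1].mean())<270:
                (cx,cy),rr=cv2.minEnclosingCircle(P[:,:2].astype(np.float32))
                if rr<60: print(n,(zl,zh),st[i,4],'z',np.median(P[:,2]).round(1),'circ',round(cx,1),round(cy,1),round(rr,1),im[lab==i].mean(0).round())
cv2.imwrite('pics/'+fn,cv2.cvtColor(np.hstack(ims),cv2.COLOR_RGB2BGR)[:, :800])
E
python3 m.py g3.png 98,112 66,78 28,38 58,66 
```

```text
top (98.0, 112.0) 184 z 104.4 circ 440.5 229.0 15.1 [32. 38. 48.]
top (66.0, 78.0) 781 z 72.6 circ 439.8 228.3 37.9 [19. 36. 61.]
top (28.0, 38.0) 171 z 32.4 circ 637.3 220.0 59.7 [31. 52. 39.]
top (28.0, 38.0) 169 z 32.3 circ 617.7 -218.9 58.8 [49. 65. 48.]
top (28.0, 38.0) 1002 z 32.5 circ 629.8 58.9 43.8 [117.  92.  63.]
top (28.0, 38.0) 436 z 32.2 circ 621.5 -113.1 31.6 [130. 132. 128.]
top (28.0, 38.0) 210 z 32.1 circ 619.1 -180.3 25.9 [113.  58.  28.]
top (28.0, 38.0) 831 z 33.1 circ 437.3 6.1 56.5 [103.  68.  46.]
top (28.0, 38.0) 231 z 32.7 circ 432.9 -238.4 47.8 [68. 68. 65.]
top (58.0, 66.0) 120 z 64.3 circ 630.0 58.8 15.1 [107.  84.  55.]
top (58.0, 66.0) 139 z 64.3 circ 621.4 -113.2 14.9 [117. 113. 103.]
top (58.0, 66.0) 135 z 64.3 circ 619.2 -180.3 15.0 [108.  60.  30.]
side (98.0, 112.0) 132 z 103.9 circ 440.2 228.7 15.7 [50. 60. 78.]
side (66.0, 78.0) 535 z 72.2 circ 440.5 227.6 38.4 [32. 57. 93.]
side (28.0, 38.0) 147 z 31.8 circ 637.5 224.7 58.7 [47. 73. 58.]
side (28.0, 38.0) 735 z 32.3 circ 630.7 58.2 44.3 [176. 141.  98.]
side (28.0, 38.0) 1031 z 32.4 circ 437.6 5
[... 198 characters left out ...]
17.8 -219.9 59.7 [51. 83. 66.]
side (28.0, 38.0) 542 z 33.1 circ 434.7 -235.4 48.0 [116. 117. 115.]
side (58.0, 66.0) 113 z 61.6 circ 439.2 222.1 37.2 [26. 42. 67.]
side (58.0, 66.0) 128 z 63.8 circ 629.9 58.1 14.8 [149. 119.  81.]
side (58.0, 66.0) 196 z 63.9 circ 621.9 -112.4 15.0 [175. 167. 150.]
side (58.0, 66.0) 227 z 63.9 circ 618.5 -180.8 15.2 [160.  92.  46.]
wrist (98.0, 112.0) 956 z 103.8 circ 438.4 229.2 15.1 [52. 62. 77.]
wrist (66.0, 78.0) 3631 z 71.7 circ 438.6 229.1 38.0 [43. 64. 97.]
wrist (28.0, 38.0) 676 z 31.7 circ 636.8 226.0 59.9 [58. 82. 62.]
wrist (28.0, 38.0) 139 z 31.8 circ 395.6 24.2 13.8 [79. 62. 41.]
wrist (58.0, 66.0) 76 z 61.5 circ 439.0 253.5 28.8 [39. 44. 57.]
```

View pics/g3.png

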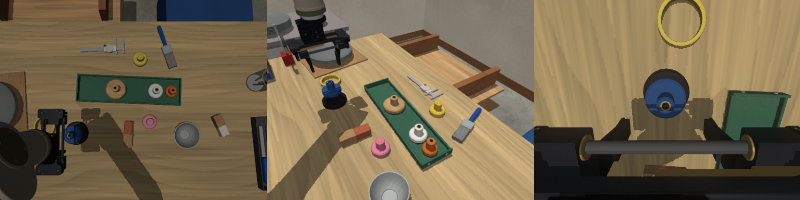

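Three formers stand at their planned places in the tray. The blue spigot is at (440,229), top at 104, under the gripper. I'll grasp it next.

Request:
step_arm(
  series="0 0 -0.04 0;0 0 -0.07 0;0 0 -0.09 0;0 0 -0.1 0;0 0 -0.108 0;0 0 -0.1127 0;0 0 -0.1127 0;0 0 -0.1127 0",
)

```text
time_s: 19.9
eef_pos: [440.8, 228.7, 79.6]
eef_rot: [0.0, 0.707, 0.707, 0.0]
wrist_force: [0.7, -0.1, -0.0]
gripper_width: 86.8
finger_force: 0.0
```

Request:
step_arm(
  series="0 0 0 0;0 0 0 0;0 0 0 0;0 0 0 0;0 0 0 0;0 0 0 0;0 0 0 0;0 0 0 0;0 0 0.01 0;0 0 0.025 0;0 0 0.05 0;0 0 0.08 0;0 0 0.1 0;0 0 0.1 0",
  hand=-1,
)

```text
time_s: 21.3
eef_pos: [441.7, 229.3, 162.0]
eef_rot: [0.0, 0.707, 0.707, 0.002]
wrist_force: [0.1, -0.2, -0.5]
gripper_width: 29.4
finger_force: 20.0
```

Request:
step_arm(
  series="0.015 -0.021 0 0;0.04 -0.057 0 0;0.07 -0.1 0 0;0.1 -0.141 0 0;0.13 -0.184 0 0;0.16 -0.226 0 0;0.19 -0.269 0 0;0.21 -0.297 0 0;0.225 -0.318 0 0;0.2313 -0.3271 0 0;0.2313 -0.3271 0 0;0.2313 -0.3271 -0.04 0;0.2313 -0.3271 -0.08 0;0.2313 -0.3271 -0.105 0;0.2313 -0.3271 -0.12 0;0.2313 -0.3271 -0.13 0;0.2313 -0.3271 -0.137 0;0.2313 -0.3271 -0.143 0;0.2313 -0.3271 -0.147 0;0.2313 -0.3271 -0.149 0",
)

```text
time_s: 23.3
eef_pos: [625.6, -33.2, 39.9]
eef_rot: [0.0, 0.707, 0.707, 0.0]
wrist_force: [-0.2, -0.7, -1.5]
gripper_width: 29.2
finger_force: 20.0
```

Request:
step_arm(
  series="0 0 -0.0008 0;0 0 -0.0014 0;0 0 -0.0014 0",
)

```text
time_s: 23.6
eef_pos: [625.5, -33.1, 39.1]
eef_rot: [0.0, 0.707, 0.707, 0.0]
wrist_force: [-2.5, -0.3, 3.2]
gripper_width: 29.3
finger_force: 20.0
```

Request:
step_arm(
  series="0 0 0 0;0 0 0 0;0 0 0 0;0 0 0 0;0 0 0 0;0 0 0.02 0;0 0 0.06 0;0 0 0.1 0;-0.04 0.057 0.1 0;-0.08 0.113 0.1 0;-0.12 0.17 0.1 0;-0.16 0.226 0.1 0;-0.2 0.283 0.1 0;-0.2313 0.3271 0.1 0;-0.2313 0.3271 0.1 0;-0.2313 0.3271 0.1 0;-0.2313 0.3271 0.1 0",
  hand=1,
)

```text
time_s: 25.3
eef_pos: [440.8, 228.4, 119.6]
eef_rot: [0.0, 0.707, 0.707, 0.001]
wrist_force: [0.2, -0.3, 0.0]
gripper_width: 86.8
finger_force: 0.0
```

```bash
python3 m.py g4.png 46,57 58,67 15,26 | grep -v "78\.\|18\. "
```

```text
top (46.0, 57.0) 151 z 52.6 circ 488.0 -85.8 14.8 [128.  84.  87.]
top (46.0, 57.0) 315 z 48.5 circ 433.2 -238.0 54.6 [93. 92. 86.]
top (46.0, 57.0) 156 z 52.4 circ 440.6 228.0 15.0 [35. 29. 21.]
top (58.0, 67.0) 137 z 64.3 circ 629.7 58.8 14.9 [107.  84.  55.]
top (58.0, 67.0) 144 z 64.6 circ 626.1 -32.7 14.8 [44. 51. 63.]
top (58.0, 67.0) 144 z 64.5 circ 621.3 -112.9 14.6 [116. 112. 102.]
top (58.0, 67.0) 144 z 64.1 circ 619.1 -180.2 14.8 [106.  59.  30.]
top (15.0, 26.0) 100 z 21.2 circ 639.1 206.7 59.1 [19. 32. 23.]
top (15.0, 26.0) 467 z 20.4 circ 488.1 -85.8 31.7 [127.  81.  92.]
top (15.0, 26.0) 477 z 20.4 circ 433.8 -238.5 43.8 [79. 79. 76.]
top (15.0, 26.0) 79 z 20.7 circ 439.4 266.7 29.7 [31. 30. 29.]
side (46.0, 57.0) 119 z 52.1 circ 441.4 226.6 15.0 [42. 36. 28.]
side (46.0, 57.0) 68 z 51.7 circ 620.0 -115.8 14.2 [131. 127. 120.]
side (46.0, 57.0) 226 z 51.8 circ 488.7 -85.4 15.5 [199. 119. 129.]
side (46.0, 57.0) 74 z 51.6 circ 619.0 -180.5 14.8 [112.  57.  25.]
side (46.0, 57.0) 478 z 47.8 circ 433.9 -236.5 54.5 [154. 154. 149.]
side (58.0, 67.0) 131 z 64.1 circ 629.8 57.9 15.7 [148. 119.  81.]
side (58.0, 67.0) 163 z 63.9 circ 626.7 -33.0 15.2 [63. 76. 96.]
side (58.0, 67.0) 236 z 63.8 circ 619.0 -179.8 15.6 [160.  92.  47.]
side (15.0, 26.0) 911 z 20.3 circ 442.1 227.8 50.9 [20. 19. 21.]
side (15.0, 26.0) 141 z 21.5 circ 624.6 51.4 42.8 [91. 75. 55.]
side (15.0, 26.0) 128 z 21.4 circ 619.8 -41.4 35.8 [25. 43. 68.]
side (15.0, 26.0) 239 z 21.0 circ 436.6 -8.4 54.5 [92. 62. 44.]
side (15.0, 26.0) 614 z 19.8 circ 488.8 -85.8 32.0 [196. 113. 134.]
side (15.0, 26.0) 105 z 21.0 circ 617.0 -181.9 25.4 [100.  54.  26.]
side (15.0, 26.0) 837 z 20.9 circ 434.3 -236.2 43.8 [133. 135. 132.]
wrist (46.0, 57.0) 948 z 51.7 circ 439.8 228.2 15.0 [46. 39. 28.]
wrist (15.0, 26.0) 7044 z 19.8 circ 439.7 228.1 50.0 [37. 33. 28.]
wrist (15.0, 26.0) 262 z 18.7 circ 689.2 195.3 19.6 [29. 43. 32.]
```

View pics/g4.png

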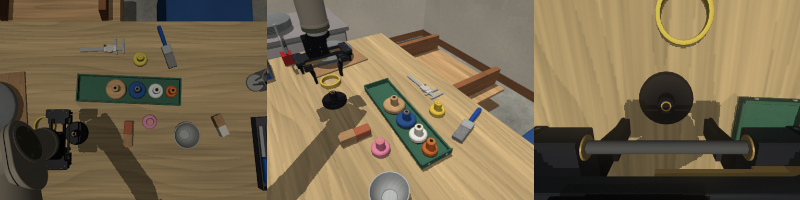

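The tray now holds orange, white, blue and wood. The black former stands at (440.5,228), top at 52. I'll grasp it and take a closer measurement of the tray's +y end for the tight fit.

Request:
step_arm(
  series="0 0 -0.04 0;0 0 -0.07 0;0 0 -0.09 0;0 0 -0.1 0;0 0 -0.11 0;0 0 -0.1146 0;0 0 -0.1146 0;0 0 -0.1146 0",
)

```text
time_s: 26.25
eef_pos: [440.8, 228.7, 27.5]
eef_rot: [0.0, 0.707, 0.707, 0.0]
wrist_force: [0.2, 0.7, -0.2]
gripper_width: 86.7
finger_force: 0.0
```

Request:
step_arm(
  series="0 0 0 0;0 0 0 0;0 0 0 0;0 0 0 0;0 0 0 0;0 0 0 0;0 0 0 0;0 0 0 0;0 0 0.01 0;0 0 0.025 0;0 0 0.05 0;0 0 0.08 0;0 0 0.1 0;0 0 0.1 0",
  hand=-1,
  squeeze=25,
)

```text
time_s: 27.65
eef_pos: [441.7, 229.4, 109.8]
eef_rot: [0.0, 0.707, 0.707, 0.002]
wrist_force: [0.4, 0.9, -3.0]
gripper_width: 29.3
finger_force: 25.0
```

```bash
python3 - <<'E'
from h import *
for n in ['top','side']:
    Z=np.load(n+'0.npz');im,X=Z['im'],Z['X'];z=X[...,2];x,y=X[...,0],X[...,1]
    m=(z>24)&(z<30)
    for lo,hi in [(110,212),(-200,-110)]:
        for xa,xb in [(540,600),(645,705)]:
            s=m&(y>lo)&(y<hi)&(x>xa)&(x<xb); f=np.polyfit(y[s],x[s],1); 
            print(n,(lo,hi),s.sum(),'x at 162.6/-155:',np.polyval(f,(162.6 if lo>0 else -155)).round(1),'slope',f[0].round(3), 'range', np.percentile(x[s]-np.polyval(f,y[s]),[2,98]).round(1))
    e=(z>29)&(z<36)&(x>590)&(x<660)
    for lo,hi in [(195,240),(-240,-205)]:
        s=e&(y>lo)&(y<hi); print(' end y',np.median(y[s]).round(1),np.percentile(y[s],[3,97]).round(1),'at x',x[s].mean().round(1))
E
```

```text
top (110, 212) 137 x at 162.6/-155: 577.9 slope 0.049 range [-3.2  3.3]
top (110, 212) 127 x at 162.6/-155: 691.7 slope 0.047 range [-3.1  3.7]
top (-200, -110) 106 x at 162.6/-155: 563.3 slope 0.045 range [-3.   3.4]
top (-200, -110) 119 x at 162.6/-155: 677.3 slope 0.047 range [-3.1  3.5]
 end y 225.4 [222.5 229.1] at x 624.6
 end y -219.5 [-223.1 -216.1] at x 623.1
side (110, 212) 100 x at 162.6/-155: 578.0 slope 0.046 range [-2.9  3.7]
side (110, 212) 86 x at 162.6/-155: 691.8 slope 0.045 range [-2.9  3.5]
side (-200, -110) 185 x at 162.6/-155: 563.5 slope 0.046 range [-2.9  3.5]
side (-200, -110) 166 x at 162.6/-155: 677.3 slope 0.047 range [-2.8  3.7]
 end y 224.9 [221.4 229.3] at x 624.8
 end y -220.2 [-223.4 -216. ] at x 624.7
```

Request:
step_arm(
  series="0.015 -0.005 0 0;0.04 -0.014 0 0;0.07 -0.024 0 0;0.1 -0.034 0 0;0.13 -0.044 0 0;0.16 -0.054 0 0;0.19 -0.065 0 0;0.215 -0.073 0 0;0.232 -0.079 0 0;0.24 -0.0815 0 0;0.2428 -0.0825 0 0;0.2428 -0.0825 0 0;0.2428 -0.0825 -0.02 0;0.2428 -0.0825 -0.04 0;0.2428 -0.0825 -0.05 0;0.2428 -0.0825 -0.054 0;0.2428 -0.0825 -0.054 0;0.2428 -0.0825 -0.054 0",
)

```text
time_s: 29.45
eef_pos: [634.9, 162.6, 64.2]
eef_rot: [0.0, 0.707, 0.707, 0.0]
wrist_force: [-0.2, 0.2, -1.6]
gripper_width: 29.6
finger_force: 25.0
```

```bash
python3 m.py g5.png 53,62 | grep -v "top (.*16[0-9] z"; python3 -c "
from bench import env;print(env.state()['eef_pos'])"
```

```text
top (53.0, 62.0) 446 z 57.4 circ 634.5 143.6 45.4 [7. 7. 7.]
side (53.0, 62.0) 701 z 57.5 circ 635.6 161.5 50.0 [18. 17. 19.]
side (53.0, 62.0) 61 z 57.6 circ 617.5 -182.4 14.1 [123.  63.  28.]
wrist (53.0, 62.0) 79 z 56.4 circ 634.7 114.7 13.0 [36. 33. 30.]
[634.98340844 162.60891083  64.40488445]
```

View pics/g5.png

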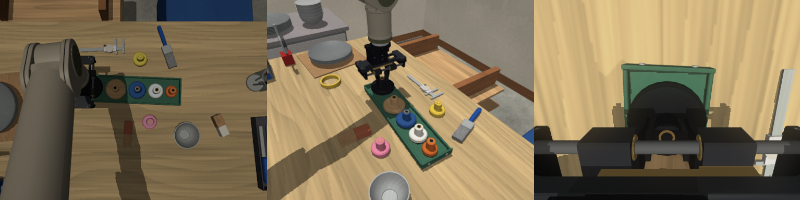

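The black former hangs level over its gap. Its disc centre is about (635,162), on the tray axis. I'll lower it slowly.

Request:
step_arm(
  series="0 0 -0.005 0;0 0 -0.01 0;0 0 -0.015 0;0 0 -0.02 0;0 0 -0.024 0;0 0 -0.027 0;0 0 -0.029 0;0 0 -0.03 0;0 0 -0.031 0;0 0 -0.0315 0;0 0 -0.0315 0",
)

```text
time_s: 30.7
eef_pos: [634.7, 162.6, 39.2]
eef_rot: [-0.0, 0.707, 0.707, 0.0]
wrist_force: [-3.3, -1.1, 4.7]
gripper_width: 29.5
finger_force: 25.0
```

Contact with the floor. I'll release, retreat and check.

Request:
step_arm(
  series="0 0 0 0;0 0 0 0;0 0 0 0;0 0 0 0;0 0 0 0;0 0 0.02 0;0 0 0.06 0;0 0 0.12 0;0 0 0.18 0;0 0 0.22 0;-0.05 0.05 0.25 0;-0.1 0.1 0.25 0;-0.15 0.15 0.25 0;-0.2 0.2 0.25 0;-0.23 0.25 0.25 0;-0.23 0.25 0.25 0;-0.23 0.25 0.25 0;-0.23 0.25 0.25 0",
  hand=1,
)

```text
time_s: 32.5
eef_pos: [450.7, 362.5, 239.6]
eef_rot: [0.0, 0.707, 0.707, 0.001]
wrist_force: [-1.0, -0.2, -0.0]
gripper_width: 86.9
finger_force: 0.0
```

```bash
python3 m.py g6.png 58,67 28,38
```

```text
top (58.0, 67.0) 145 z 64.1 circ 635.1 161.8 14.8 [38. 32. 23.]
top (58.0, 67.0) 139 z 64.5 circ 629.6 58.9 14.8 [101.  79.  52.]
top (58.0, 67.0) 141 z 64.5 circ 625.9 -32.6 15.0 [41. 48. 59.]
top (58.0, 67.0) 148 z 64.5 circ 621.6 -112.8 14.8 [109. 105.  96.]
top (58.0, 67.0) 146 z 64.3 circ 619.0 -180.3 14.7 [100.  55.  27.]
top (28.0, 38.0) 164 z 32.3 circ 637.1 223.9 59.2 [29. 49. 37.]
top (28.0, 38.0) 1320 z 32.5 circ 635.2 161.5 49.9 [24. 24. 23.]
top (28.0, 38.0) 169 z 32.3 circ 617.8 -221.2 59.0 [46. 61. 45.]
top (28.0, 38.0) 1000 z 32.6 circ 629.6 58.9 43.7 [110.  87.  59.]
top (28.0, 38.0) 695 z 32.5 circ 625.9 -32.7 37.6 [23. 43. 72.]
top (28.0, 38.0) 438 z 32.5 circ 621.3 -112.9 31.6 [123. 125. 121.]
top (28.0, 38.0) 210 z 32.0 circ 618.8 -180.2 25.8 [107.  54.  25.]
top (28.0, 38.0) 834 z 33.0 circ 437.7 5.7 56.5 [101.  66.  44.]
top (28.0, 38.0) 248 z 33.2 circ 432.7 -238.8 47.9 [63. 63. 61.]
side (58.0, 67.0) 107 z 64.2 circ 634.5 160.9 15.3 [43. 36. 28.]
side (58.0, 67.0) 135 z 63.9 circ 630.3 58.3 15.7 [139. 111.  76.]
side (58.0, 67.0) 159 z 64.0 circ 626.4 -32.9 1
[... 192 characters left out ...]
8.2 225.9 59.1 [45. 70. 56.]
side (28.0, 38.0) 792 z 32.5 circ 635.1 160.5 50.3 [22. 22. 24.]
side (28.0, 38.0) 744 z 32.3 circ 629.9 58.5 44.2 [168. 134.  93.]
side (28.0, 38.0) 655 z 32.1 circ 626.4 -33.9 38.5 [ 38.  68. 114.]
side (28.0, 38.0) 1029 z 32.4 circ 437.6 6.6 56.8 [158. 106.  74.]
side (28.0, 38.0) 512 z 32.1 circ 621.3 -114.0 31.6 [197. 194. 183.]
side (28.0, 38.0) 349 z 31.9 circ 619.1 -181.0 26.0 [157.  80.  37.]
side (28.0, 38.0) 300 z 31.9 circ 618.2 -217.4 59.8 [48. 79. 62.]
side (28.0, 38.0) 541 z 33.2 circ 434.2 -235.9 48.1 [111. 112. 110.]
wrist (28.0, 38.0) 116 z 31.4 circ 634.7 229.3 18.1 [48. 68. 51.]
wrist (28.0, 38.0) 113 z 31.2 circ 602.1 136.2 26.3 [25. 24. 20.]
```

View pics/g6.png

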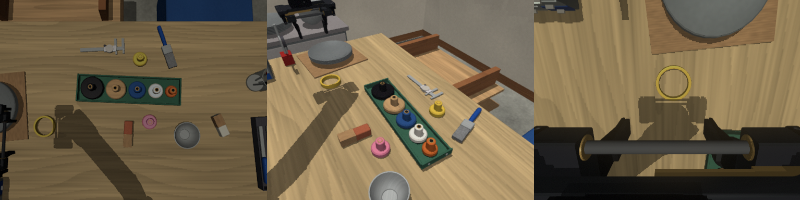

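All five stand flat with discs at 32 and tops at 64, in size order along the tray axis. The bowl hasn't moved and the arm is clear.

```bash
python3 -c "
from bench import env;print(env.sign_off())"
```

```text
the job is handed in; nothing more can be done
None
```

All five formers stand flat, spigot up, in size order along the middle of the tray (smallest at the -y end), the bowl hasn't moved, and the job was handed in at about 33 s.

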